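# Unclip the air-filter cover

## Robot

A 6-joint arm with a two-finger parallel gripper is mounted at the origin on the work surface. World frame = base frame: x ahead of the robot, y to its left, z up, the work surface at z = 0. Lengths are in m, angles in degrees, forces in N, time in s.
With the tool pointing down it reaches from about 0.3 to 0.75 m from the base axis. Payload 8.5 kg.
Tool frame: the origin (TCP) lies at the very end of the fingers, on their centre line; the grasp point (between the pads) lies 19 mm behind it (env.grip_point_offset is the distance from the TCP to the grasp point, in m); z points along the fingers, y is the direction in which the jaws open and shut (so a half turn about z gives the same grasp; the last joint's range is limited). The gripper opens to 85 mm and grips with 20 to 120 N. Pads are 22 mm wide; open, the fingers measure 114 mm over their backs; the gripper's body (76 mm by 85 mm) begins 54 mm behind the grasp point. The pads swing forward as they close: fully open they stand 13 mm farther back than shut.
Start: joints at [51.664, 21.807, 74.336, -0, 83.858, -12.336], TCP at [0.241, 0.494, 0.231] pointing down, gripper open.
Joint ranges: [-178.18, 178.18], [-50.72, 133.34], [12.68, 142.11], [-81.47, 261.47], [9.98, 163.14], [-165.26, 165.26]. Speed limits (degrees/s): [136.94, 136.94, 180, 180, 180, 180].

## Interface

Orientations are given as a 3x3 rotation matrix whose columns are the frame's x, y, z axes.
In Python, from rig import env gives the robot as it stands.
- The arm moves only by the tool move_arm, never from a script. Its argument "moves" is a list of rows, each a list of 4 numbers: the shift along the tool's x, y, z in mm, then the turn about the tool's z in rad. In form: [[tx, ty, tz, spin], ...]. A call has 1 to 20 rows; each row is the pose to reach, as a shift and turn from the pose commanded when the call began, along the tool's axes at that moment; what a row does not reach only later rows make up. A row lasts 1/10 s, in which the tool goes at most 50 mm and 8.59 degrees, less where a joint would pass 70% of its speed; a pose out of reach is approached as far as the arm can. A call with a gripper value outside its range is refused whole. "grip" is the closure, from 0 (fully open) to 1 (shut), set as the call begins (left out, the last holds). The fingers move at their own pace and stop on an object; "grip_force" is the grip in N (left out, the last holds). Time passes only in rows, so rows that repeat a pose let the fingers close. It gives the time, the measured TCP pose, the force and the opening at its end, in the units of the state.
- env.observe(): the state, without advancing time (a new reading comes with each control period).
- env.get_image(name): name is "scene" or "side" or "wrist"; returns the picture (480x640x3 uint8, red, green, blue); there is no depth.
- env.get_calibration(name): a dict with "fovy" (degrees; the focal length in pixels is half the picture's height over the tangent of half this angle, whatever the lens; pixels are square), "cx", "cy" (the principal point, pixels), "k1" (the pictures are not rectified: a ray, as slopes to the right and down, at radius r is drawn at 1 + k1 r^2 times it, then the intrinsics apply), "extrinsics" (4x4, takes a point from world to camera coordinates); the wrist camera has in their place "tool_from_camera" (4x4, takes a point from camera to tool coordinates, whose origin is the TCP and whose axes are the flange's). Camera axes: x right, y up, looking along -z (the intrinsics and any distortion apply to the point x, -y, -z); pixel columns grow to the right and rows downward; lengths in m; the calibration is good to about 2 mm. A picture is of the moment at which its call begins: read the wrist's pose just before it. get_calibration takes no time and is no camera call.
- env.close_job(): hands the job in, once; it reports no verdict.
Trained networks look in the newest picture that a camera, given by its name, has taken for a name from the list of things; names that differ only in an ending like _2 or _b are one class to them, and where a whole thing is asked for, a point or a joint stands for the part that bears it (a point fixed in the world has none). Each returns a list of dicts, best first, with "conf" (0 to 1); they miss things now and then, are a little off and sometimes report something else, mostly with a low value. They report only what shows in the picture. A call takes as long as a camera call. They do not tell look-alikes from the thing itself.
- env.silhouettes(camera, name): "region" (480x640 bool, what is visible of it) and "point" ([row, column] in pixels, amid what is visible of it).
- env.tip_of(camera, name): "point" ([row, column] in pixels: a listed point, or the origin of a listed thing).
The state is a dict: "time_s": time; "q": joint angles; "qvel": joint speeds; "joint_efforts": joint torques, N m; "position": TCP position; "tool_rot": TCP orientation; "ft_force": force on the tool from outside, world axes, zero at the start; "wrist_torque": the same for the moment, N m; "grip_width": finger opening in m.
Only numpy, scipy, OpenCV 4.12 (cv2) and the standard library are available. Lean on these libraries where they do the work, as an engineer would, in place of code of your own. Each camera call takes 0.05 s, during which the arm holds its last target.

## Task

Squeeze the two orange snap tabs of the black cover together to release it from the grey air-filter housing, lift it straight off, and lay it feet down on the blue mat so that the filter can be changed. The plastic is brittle: squeeze gently (10 to 20 N is plenty, never over 40 N), do not wrench the cover, set it down rather than drop it, and leave the tooling lying between the housing and the mat where it is.

Things in the scene. Friction and masses are not known exactly. Their poses are not given: they have to be found in the camera images.
- housing: Silver-grey air-filter housing, fixed to the bench, 170 (x) x 110 (y) x 55 mm high. Origin: centre of its underside on the bench, z up. The top plate, 6 mm thick, has a 120 (x) x 50 (y) mm opening at its centre, closed by the cover.
- cover: Loose black clip-on cover, 0.1 to 0.2 kg: plate 140 (x) x 64 (y) x 4 mm, two orange tabs, y from tab to tab, z up; clipped on, its axes are the housing's. Origin: the grip centre midway between the tabs, 16 mm above the plate's top, 20 above its underside, 75 above the bench while clipped on. Two end ribs (feet) reach 40 mm below the origin; standing on them, the origin is 40 mm up.
- cover_rib (a point): Point at the bottom middle of the rib at the cover's +x end (55 mm along x, 40 mm below the cover's origin); the other rib is its mirror image. Each rib is 47 mm wide, 4 mm thick and reaches 20 mm into the housing's opening with about 1.5 mm to spare: lift straight up by more than 20 mm before moving sideways.
- tab_left (a joint): Inward travel (m) of the tab on the cover's +y side: 0 at rest, 0.007 fully in. Sprung: 4 N to start it, 8 N to hold it in; springs back when let go. Brittle: over 40 N from a finger cracks it. Its hook catches 4 mm under the housing's top plate; squeeze both tabs fully, or the cover will not lift more than 2 mm. Keep them gripped to carry the cover.
- tab_right (a joint): The same for the tab on the -y side. Each tab is an upright plate 24 mm wide (along x), 4 mm thick, rising 30 mm above the plate (top 14 mm above the cover's origin). Outer faces 45 mm apart at rest, 31 mm fully squeezed: pinch from above, fingers closing along the cover's y, fingertips above the plate.
- mat: Flat blue mat, 200 (x) x 160 (y) x 3 mm thick, fixed on the bench. Origin: centre of its underside; its upper face is 3 mm above the bench. It lies on one side of the robot's centre line, the housing on the other, either way round.
- face_mill: Loose bystander: steel face-milling cutter standing on the bench between housing and mat, 64 mm across, 41 mm high. Origin: centre of its underside.
- collet_nut: Loose bystander: dark steel collet nut, 42 mm across, 22 mm high. Origin: centre of its underside.
- insert_box: Loose bystander: small closed yellow box of cutting inserts, 60 x 36 x 17 mm. Origin: centre of its underside.
Mind the look-alikes: they are no part of the job. Of the things that look like the cover, the largest one is meant. Of the things that look like the housing, the larger one is meant.

How it is judged (in metres and radians):
On the way, in this order (a step that is already met when the one before it is completed fails the run):
1. both tabs are squeezed in by more than 4 mm while the cover sits on the housing (value of joint each of tab_left, tab_right above 0.004 m and z of cover in the frame of housing below 0.085 m), for 0.05 s.
2. the cover is lifted off, more than 30 mm above its seat (z of cover in the frame of housing above 0.105 m), for 0.05 s.
At the end, for the whole second after the job is handed in: The cover stands at rest on its feet on the mat: its centre over the mat (within 95 mm of the mat's centre along the mat's x and 75 mm along its y), level within 7 degrees, its origin 35 to 49 mm above the bench, and both tabs sprung back to within 2 mm (x of cover in the frame of mat between -0.095 and 0.095 m and y of cover in the frame of mat between -0.075 and 0.075 m and height (world z) of cover between 0.035 and 0.049 m and angle between cover's own z axis and vertical below 0.12 rad and value of joint each of tab_left, tab_right below 0.002 m and linear speed of cover below 0.01 m/s); the robot touches nothing.
It fails at once if the tabs or cover are gripped with over 40 N a finger (contact force between the fingers and cover above 80 N).
It fails at once if the cover is wrenched or pressed against the housing with over 40 N (contact force between cover and housing above 40 N).
It fails at once if the cover is dropped: it falls faster than 0.5 m/s with no finger on it (a drop of over 13 mm) (linear speed of cover above 0.5 m/s and contact force between the fingers and cover below 0.3 N).
It fails at once if the face mill, collet nut or insert box is moved over 20 mm (distance of any of face_mill, collet_nut, insert_box from where it was at the start of the episode above 0.02 m).
It also fails if it takes over 48 s, if anything falls off the work surface, if the arm or the gripper's body presses on something with over 40 N, if the wrist force passes 120 N, or if a joint passes its speed limit or range.

## Working session

There is one attempt and no reset: what is moved stays moved. The work goes in short steps, Python scripts to look and compute and a tool call to move; the robot and the scene stay as the last step left them, time stands still between calls to the robot, and variables do not carry over. Pictures are saved under pics/ and viewed, and the job is handed in when it is done.

Besides the shell and the picture viewer there is one more tool, called after ">>>" as a command line: name --pt "numbers of a row" for each row, then --argument value for the rest. move_arm: Moves the arm, as the interface text tells. Its arguments: {"type":"object","properties":{"moves":{"type":"array"},"grip":{"type":"number"},"grip_force":{"type":"number"}},"required":["moves"]}

```bash
mkdir -p pics; ls; python3 - <<'E'
from rig import env
import cv2
o=env.observe()
print({k:o[k] for k in('time_s','position','tool_rot','grip_width','ft_force')}, env.grip_point_offset)
for n in('scene','side','wrist'):
    im=env.get_image(n); cv2.imwrite(f'pics/{n}0.png',im[:,:,::-1]); print(n,env.get_calibration(n))
E
```

```text
pics
{'time_s': 0.0, 'position': array([0.24093239, 0.49408659, 0.23068659]), 'tool_rot': array([[-8.98778115e-01,  4.38402788e-01, -9.46529432e-04],
       [ 4.38403686e-01,  8.98777389e-01, -1.18899634e-03],
       [ 3.29459942e-04, -1.48360588e-03, -9.99998845e-01]]), 'grip_width': 0.08505736427429927, 'ft_force': array([ 0.45442476, -0.61012136,  0.78653683])} 0.0187
scene {'fovy': 46.198205290713744, 'cx': 328.05291017861737, 'cy': 240.4970755893291, 'k1': -0.011942985252385255, 'extrinsics': array([[-0.33783783,  0.94102121, -0.01856532,  0.08201563],
       [-0.74719674, -0.25615367,  0.61325552,  0.34352289],
       [ 0.57233088,  0.22105286,  0.78966638, -1.53094629],
       [ 0.        ,  0.        ,  0.        ,  1.        ]])}
side {'fovy': 44.283855738680295, 'cx': 317.3159239335016, 'cy': 236.2439732153392, 'k1': 0.043042879042392325, 'extrinsics': array([[ 0.80054987, -0.59917005,  0.01073149, -0.34247315],
       [ 0.33336762,  0.46015002,  0.82287787, -0.28190771],
       [-0.49798187, -0.65517724,  0.56811693, -0.78131202],
       [ 0.        ,  0.        ,  0.        ,  1.        ]])}
wrist {'fovy': 69.61019628950116, 'cx': 321.3654950709102, 'cy': 238.24021230118646, 'k1': -0.06542635634136751, 'tool_from_camera': array([[-9.80707684e-04,  9.65782826e-01,  2.59350287e-01,
         6.52999906e-02],
       [ 9.99999514e-01,  9.74171685e-04,  1.53726161e-04,
        -4.10251553e-04],
       [-1.04185620e-04,  2.59350311e-01, -9.65783312e-01,
        -1.42347794e-01],
       [ 0.00000000e+00,  0.00000000e+00,  0.00000000e+00,
         1.00000000e+00]])}
```

View pics/scene0.png

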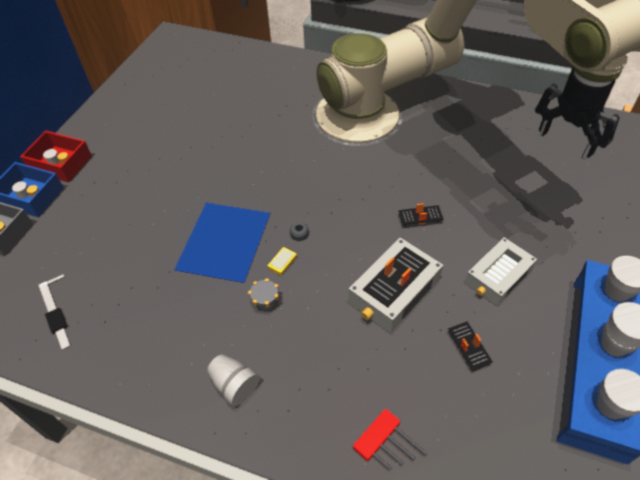

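View pics/side0.png

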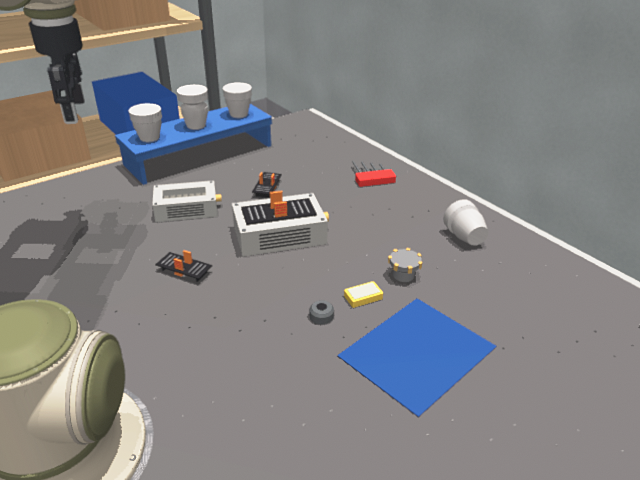

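View pics/wrist0.png

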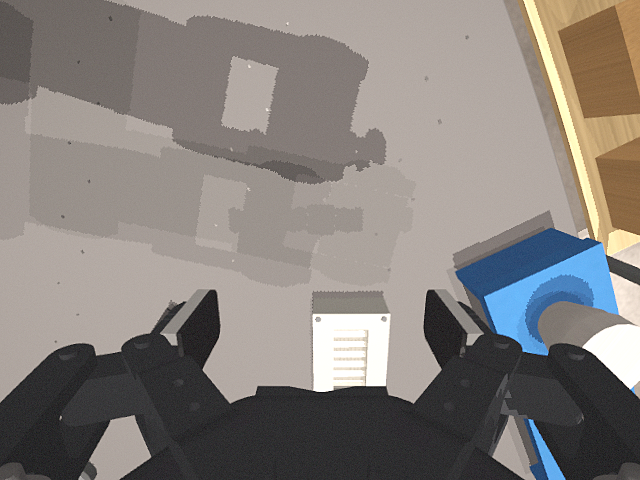

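The scene shows three cover-like things: at (402,270), on the large grey housing, and two small loose ones at (420,215) and (470,345). There are two housings: a large one at (397,283) and a smaller, pale one at (503,268). The cover clipped onto the larger housing is the largest, so it's the one meant. I'll run the networks next and crop to confirm.

```bash
cat > h.py <<'E'
import numpy as np, cv2
from rig import env
def proj(n,P,pose=None):
    c=env.get_calibration(n); P=np.atleast_2d(P)
    if 'extrinsics' in c: E=c['extrinsics']
    else:
        T=np.eye(4);T[:3,:3]=pose[1];T[:3,3]=pose[0];E=np.linalg.inv(T@c['tool_from_camera'])
    X=P@E[:3,:3].T+E[:3,3]; u=X[:,0]/-X[:,2]; v=-X[:,1]/-X[:,2]; f=240/np.tan(np.radians(c['fovy']/2))
    s=1+c['k1']*(u*u+v*v); return np.c_[c['cx']+f*u*s,c['cy']+f*v*s]  # col,row
def ray(n,px,pose=None):
    c=env.get_calibration(n);f=240/np.tan(np.radians(c['fovy']/2))
    if 'extrinsics' in c: T=np.linalg.inv(c['extrinsics'])
    else:
        T=np.eye(4);T[:3,:3]=pose[1];T[:3,3]=pose[0];T=T@c['tool_from_camera']
    d=np.array([(px[0]-c['cx'])/f,(px[1]-c['cy'])/f]);u=d.copy()
    for _ in range(20): u=d/(1+c['k1']*(u@u))
    return T[:3,3],T[:3,:3]@np.array([u[0],-u[1],-1])
def onz(n,px,z,pose=None):
    o,d=ray(n,px,pose); return o+d*(z-o[2])/d[2]
def tri(obs):
    A=np.zeros((3,3));b=np.zeros(3);R=[]
    for n,px,*p in obs:
        o,d=ray(n,px,*p);d/=np.linalg.norm(d);M=np.eye(3)-np.outer(d,d);A+=M;b+=M@o;R.append((o,M))
    x=np.linalg.solve(A,b);return x,[np.linalg.norm(M@(x-o)) for o,M in R]
E
python3 - <<'E'
from h import *
ims={n:env.get_image(n) for n in('scene','side')}
for n in ims:
    for t in('cover','housing','mat','face_mill','collet_nut','insert_box','tab_left','tab_right'):
        if t!='mat' and not t.startswith('tab'):
            print(n,t,'tip',[(np.round(d['point'][::-1],1),round(d['conf'],2)) for d in env.tip_of(n,t)])
        r=env.silhouettes(n,t)
        print(n,t,'sil',[(np.round(d['point'][::-1],1),d['region'].sum(),round(d['conf'],2)) for d in r])
        np.save(f'pics/{n}_{t}.npy',np.array([d['region'] for d in r]))
a=cv2.resize(ims['scene'][190:390,330:550],None,fx=2.6,fy=2.6,interpolation=2)[:,:,::-1]
b=cv2.resize(ims['side'][160:290,140:340],None,fx=3,fy=3,interpolation=2)[:,:,::-1]
cv2.imwrite('pics/cropA.png',a);cv2.imwrite('pics/cropB.png',b)
E
```

```text
scene cover tip [(array([422.2, 209.1]), 0.98), (array([469.9, 341.1]), 0.72), (array([397.5, 269.5]), 0.68)]
scene cover sil [(array([420.2, 215.1]), np.int64(664), 0.91), (array([398.8, 276.2]), np.int64(1831), 0.86), (array([467.6, 343.4]), np.int64(998), 0.65)]
scene housing tip [(array([498.3, 274.1]), 0.93), (array([395.9, 293.5]), 0.9)]
scene housing sil [(array([498. , 268.3]), np.int64(2643), 0.91), (array([396.9, 296.1]), np.int64(2983), 0.71)]
scene mat sil [(array([225.2, 239.7]), np.int64(4997), 0.88)]
scene face_mill tip [(array([264.1, 298.6]), 0.77)]
scene face_mill sil [(array([392.2, 266.6]), np.int64(100), 0.5)]
scene collet_nut tip [(array([302.1, 233.4]), 0.81), (array([382.1, 297.9]), 0.39)]
scene collet_nut sil [(array([299.9, 231.3]), np.int64(300), 0.63)]
scene insert_box tip [(array([282.8, 262.9]), 0.85), (array([397.6, 267.7]), 0.66)]
scene insert_box sil [(array([281.8, 260.6]), np.int64(477), 0.63)]
scene tab_left sil [(array([409.8, 276.7]), np.int64(69), 0.65), (array([418.8, 208.2]), np.int64(60), 0.54), (array([463.7, 344.5]), np.int64(40), 0.38)]
sc
[... 458 characters left out ...]
354.7]), np.int64(9432), 0.83), (array([321.6, 311.1]), np.int64(482), 0.54)]
side face_mill tip [(array([403.8, 274.9]), 0.75)]
side face_mill sil [(array([405. , 261.5]), np.int64(816), 0.93)]
side collet_nut tip [(array([320.8, 314.6]), 0.89)]
side collet_nut sil [(array([320.8, 313.5]), np.int64(487), 0.65)]
side insert_box tip [(array([359.5, 297.6]), 0.86)]
side insert_box sil [(array([361.2, 295.1]), np.int64(688), 0.86), (array([278.4, 209.5]), np.int64(153), 0.54)]
side tab_left sil [(array([275.2, 197.4]), np.int64(157), 0.61), (array([175.5, 265. ]), np.int64(104), 0.56), (array([274.5, 174.6]), np.int64(35), 0.44)]
side tab_right sil [(array([277.6, 206.4]), np.int64(176), 0.43)]
```

View pics/cropA.png

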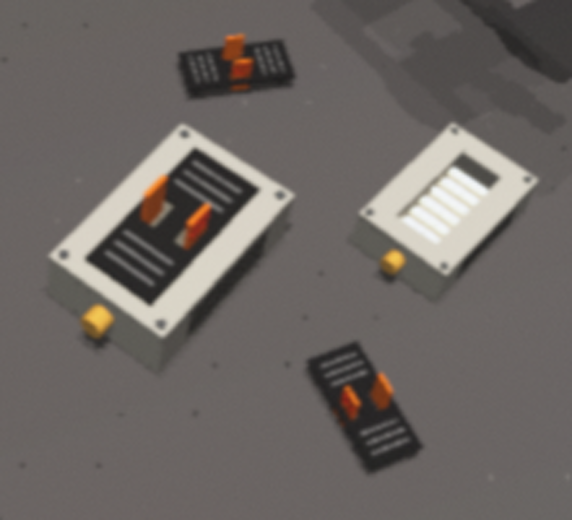

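View pics/cropB.png

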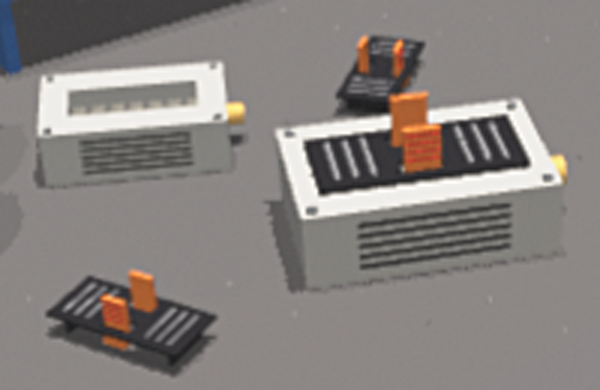

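```bash
python3 - <<'E'
from h import *
print('cover tri',tri([('scene',(397.5,269.5)),('side',(277.6,204.2))]))
for nm,a,b in(('mill',(264.1,298.6),(403.8,274.9)),('nut',(302.1,233.4),(320.8,314.6)),('box',(282.8,262.9),(359.5,297.6)),('housing',(395.9,293.5),(278,235.2))):
    print(nm,tri([('scene',a),('side',b)]))
for n in('scene','side'):
    m=np.load(f'pics/{n}_mat.npy')[0].astype(np.uint8)
    c,_=cv2.findContours(m,0,2);c=max(c,key=cv2.contourArea)
    r=cv2.approxPolyDP(c,8,True)[:,0]; print(n,[np.round(onz(n,p,.003)[:2],3) for p in r.astype(float)])
    P=np.array([onz(n,p,.003)[:2] for p in c[:,0].astype(float)],np.float32); print(cv2.minAreaRect(P))
E
```

```text
cover tri (array([0.51344781, 0.24598434, 0.07345148]), [np.float64(0.0002020955200828467), np.float64(0.00020209552008297135)])
mill (array([ 0.62557755, -0.003075  ,  0.00406826]), [np.float64(0.0007942385651303433), np.float64(0.0007942385651304396)])
nut (array([0.43770687, 0.00584115, 0.0008231 ]), [np.float64(0.001548822637702364), np.float64(0.0015488226377023703)])
box (array([ 0.52343061, -0.00153748, -0.0011774 ]), [np.float64(0.003111147607560667), np.float64(0.003111147607560629)])
housing (array([ 0.51723768,  0.25144988, -0.00563321]), [np.float64(0.0014157252956487627), np.float64(0.001415725295648809)])
scene [array([ 0.427, -0.245]), array([ 0.622, -0.217]), array([ 0.602, -0.063]), array([ 0.406, -0.088])]
((0.5128577351570129, -0.15325164794921875), (0.2014051079750061, 0.1613224595785141), 7.161694526672363)
side [array([ 0.593, -0.064]), array([ 0.401, -0.092]), array([ 0.423, -0.244]), array([ 0.617, -0.219])]
((0.5096893906593323, -0.15316040813922882), (0.2024889439344406, 0.16124951839447021), 7.498806476593018)
```

The enlarged crops confirm it. The large housing carries the black cover, with its orange tabs at scene (390,267) and (407,276). The others are two small loose covers and an open pale housing. The axes come next.

```bash
python3 - <<'E'
from h import *
from scipy.optimize import least_squares
A=np.array([(183,124),(296,194),(163,338),(48,257)])/2.6+[330,190]
B=np.array([(277,128),(517,98),(565,182),(303,218)])/3+[140,160]
for n,p in(('scene',A),('side',B)):
    W=np.array([onz(n,q,.055)[:2] for q in p]); print(n,np.round(W,4).tolist(),W.mean(0), [round(np.linalg.norm(W[i]-W[(i+1)%4]),3) for i in range(4)])
    print(cv2.minAreaRect(W.astype(np.float32)))
print(env.observe()['position'],env.observe()['q'])
E
```

```text
scene [[0.4188, 0.2279], [0.4578, 0.3304], [0.6169, 0.2667], [0.5774, 0.1644]] [0.51770929 0.24736933] [np.float64(0.11), np.float64(0.171), np.float64(0.11), np.float64(0.171)]
((0.5175839066505432, 0.24742671847343445), (0.10968854278326035, 0.17274826765060425), 68.19723510742188)
side [[0.4589, 0.3295], [0.614, 0.2671], [0.5756, 0.1629], [0.4177, 0.2262]] [0.51654857 0.24640815] [np.float64(0.167), np.float64(0.111), np.float64(0.17), np.float64(0.111)]
((0.5172640681266785, 0.24616563320159912), (0.11112802475690842, 0.17038887739181519), 68.13868713378906)
[0.24108625 0.49431148 0.23130357] [ 5.16631560e+01  2.18078666e+01  7.43370008e+01  2.37558256e-03
  8.38596874e+01 -1.23367848e+01]
```

>>> move_arm --pt "-10 -2 0 0" --pt "-30 -7 0 -0.01" --pt "-65 -15 2 -0.02" --pt "-105 -25 6 -0.03" --pt "-145 -35 10 -0.04" --pt "-185 -45 14 -0.05" --pt "-225 -55 18 -0.06" --pt "-265 -65 22 -0.073" --pt "-305 -74 26 -0.073" --pt "-345 -83 29 -0.073" --pt "-375 -91 31 -0.073" --pt "-395 -96 31 -0.073" --pt "-406 -98 31 -0.073" --pt "-406 -98 31 -0.073" --pt "-406 -98 31 -0.073" --pt "-406 -98 31 -0.073" --grip 0 --grip_force 20

```text
time_s: 3.15
position: [0.5622, 0.2293, 0.2006]
tool_rot: [[-0.929, 0.37, 0.0], [0.37, 0.929, 0.0], [0.0, 0.0, -1.0]]
ft_force: [0.1, 0.3, 0.9]
grip_width: 0.0854
```

```bash
python3 - <<'E'
from h import *
o=env.observe();im=env.get_image('wrist');print(o['time_s'],o['position'],o['tool_rot'].round(4).tolist())
p=(o['position'],o['tool_rot'])
for dx in(0,):
    a=np.radians(-21.8);ex=np.array([np.cos(a),np.sin(a),0]);ey=np.array([-ex[1],ex[0],0]);c=np.array([.517,.247,0])
    for z,L,W in((.055,.17,.11),(.059,.14,.064),(.089,.024,.045)):
        P=[c+[0,0,z]+sx*ex*L/2+sy*ey*W/2 for sx,sy in((1,1),(1,-1),(-1,-1),(-1,1))]
        cv2.polylines(im,[np.round(proj('wrist',P,p)).astype(int)],True,(255,0,255),1)
cv2.imwrite('pics/w1.png',im[:,:,::-1])
E
```

```text
3.15 [0.56217487 0.22928725 0.20061289] [[-0.929, 0.3702, 0.0], [0.3702, 0.929, 0.0002], [0.0001, 0.0002, -1.0]]
```

View pics/w1.png

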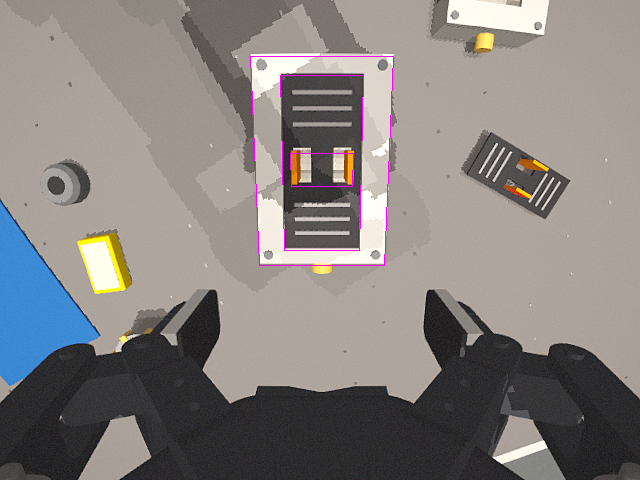

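>>> move_arm --pt "10 0 0 0" --pt "25 0 5 0" --pt "40 0 20 0" --pt "48.5 0 40 0" --pt "48.5 0 62 0" --pt "48.5 0 84 0" --pt "48.5 0 102 0" --pt "48.5 0 116 0" --pt "48.5 0 126 0" --pt "48.5 0 133 0" --pt "48.5 0 136.5 0" --pt "48.5 0 136.5 0" --pt "48.5 0 136.5 0" --grip 0.3 --grip_force 20

```text
time_s: 4.5
position: [0.5182, 0.2464, 0.0643]
tool_rot: [[-0.928, 0.372, 0.001], [0.372, 0.928, 0.0], [-0.001, 0.001, -1.0]]
ft_force: [0.2, -0.2, -0.1]
grip_width: 0.0599
```

```bash
python3 - <<'E'
from h import *
o=env.observe();print(o['time_s'],o['position'],o['ft_force'],o['grip_width'])
im=env.get_image('wrist');cv2.imwrite('pics/w2.png',im[:,:,::-1])
im=env.get_image('side');cv2.imwrite('pics/s2.png',cv2.resize(im[120:280,180:380],None,fx=3.5,fy=3.5)[:,:,::-1])
E
```

```text
4.5 [0.5182451  0.24638517 0.06433777] [ 0.20666035 -0.16887154 -0.11740152] 0.059946129186940894
```

View pics/w2.png

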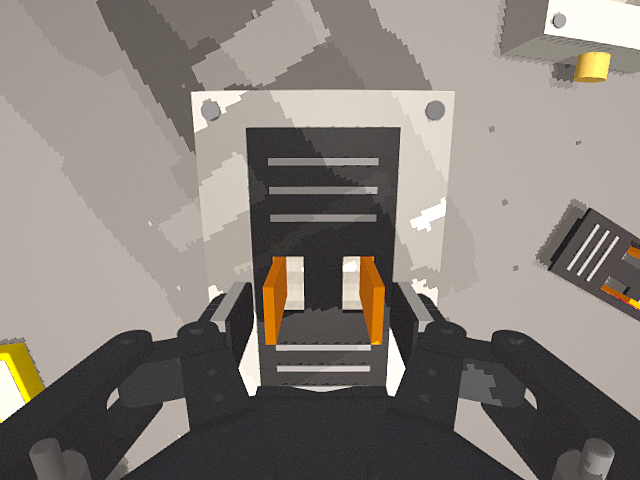

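View pics/s2.png

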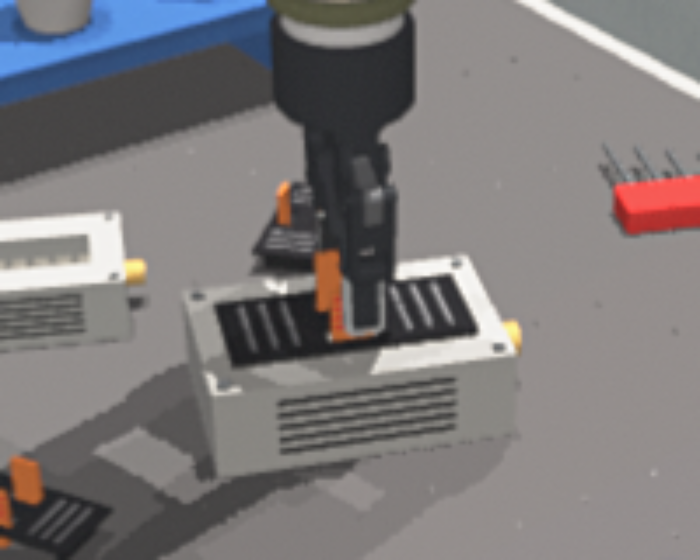

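```bash
python3 - <<'E'
from h import *
o=env.observe();p=(o['position'],o['tool_rot'])
im=cv2.imread('pics/w2.png')
a=np.radians(-21.8);ex=np.array([np.cos(a),np.sin(a),0]);ey=np.array([-ex[1],ex[0],0]);c=np.array([.517,.247,0])
for s in(1,-1):
  for z,col in((.089,(255,0,255)),(.059,(255,255,0))):
    P=[c+[0,0,z]+sx*ex*.012+s*ey*y for sx,y in((1,.0225),(1,.0185),(-1,.0185),(-1,.0225))]
    cv2.polylines(im,[np.round(proj('wrist',P,p)).astype(int)],True,col,1)
for z,L,W in((.055,.17,.11),(.059,.14,.064)):
    P=[c+[0,0,z]+sx*ex*L/2+sy*ey*W/2 for sx,sy in((1,1),(1,-1),(-1,-1),(-1,1))]
    cv2.polylines(im,[np.round(proj('wrist',P,p)).astype(int)],True,(0,255,0),1)
P=[o['position']+o['tool_rot']@np.array([0,y,z]) for y,z in((.03,0),(-.03,0),(0,0),(0.03,-.0187),(-.03,-.0187))]
for q in proj('wrist',P,p): cv2.circle(im,tuple(np.round(q).astype(int)),3,(0,0,255),-1)
cv2.imwrite('pics/w3.png',cv2.resize(im[80:420,150:490],None,fx=1.75,fy=1.75))
E
```

```text
(no output)
```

View pics/w3.png

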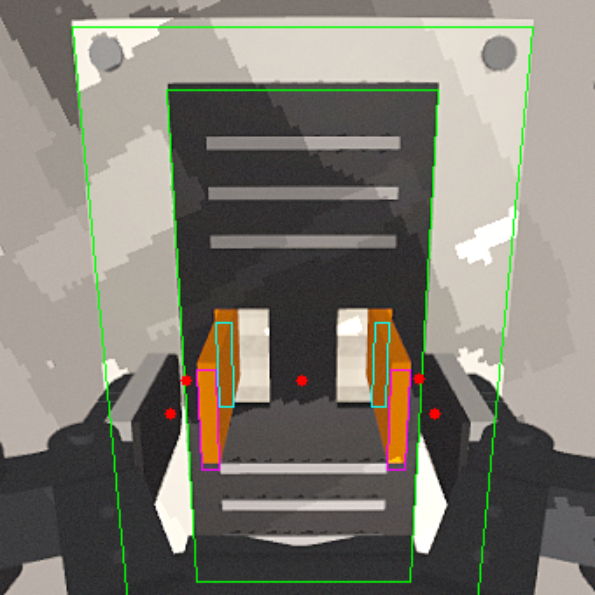

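The predicted outline sits about 3 px (1.5 mm) low in the wrist picture. I'll shift 3 mm along tool x, then close in stages.

>>> move_arm --pt "2 0 0 0" --pt "3 0 0 0" --pt "3 0 0 0" --pt "3 0 0 0" --grip 0.43 --grip_force 20

```text
time_s: 5.0
position: [0.5152, 0.2474, 0.0639]
tool_rot: [[-0.928, 0.372, 0.0], [0.372, 0.928, -0.0], [-0.0, 0.0, -1.0]]
ft_force: [0.1, 0.2, -0.2]
grip_width: 0.0486
```

>>> move_arm --pt "0 0 0 0" --pt "0 0 0 0" --pt "0 0 0 0" --pt "0 0 0 0" --grip 0.52 --grip_force 20

```text
time_s: 5.4
position: [0.5154, 0.2474, 0.0641]
tool_rot: [[-0.928, 0.372, 0.001], [0.372, 0.928, 0.0], [-0.0, 0.0, -1.0]]
ft_force: [-1.5, 0.4, 5.8]
grip_width: 0.041
```

>>> move_arm --pt "0 0 0 0" --pt "0 0 0 0" --pt "0 0 0 0" --pt "0 0 0 0" --grip 0.6 --grip_force 20

```text
time_s: 5.8
position: [0.5155, 0.2475, 0.0643]
tool_rot: [[-0.928, 0.372, 0.001], [0.372, 0.928, 0.0], [-0.001, 0.001, -1.0]]
ft_force: [-1.2, 0.1, 6.3]
grip_width: 0.0345
```

>>> move_arm --pt "0 0 0 0" --pt "0 0 0 0" --pt "0 0 0 0" --pt "0 0 0 0" --pt "0 0 0 0" --pt "0 0 0 0" --grip 0.7 --grip_force 20

```text
time_s: 6.4
position: [0.5155, 0.2474, 0.0645]
tool_rot: [[-0.928, 0.372, 0.001], [0.372, 0.928, 0.0], [-0.001, 0.001, -1.0]]
ft_force: [-1.5, -1.6, 8.2]
grip_width: 0.0306
```

```bash
python3 - <<'E'
from h import *
o=env.observe();print(o['time_s'],o['position'],o['ft_force'],o['wrist_torque'],o['grip_width'])
im=env.get_image('wrist');cv2.imwrite('pics/w4.png',im[:,:,::-1])
E
```

```text
6.4 [0.51553996 0.24741318 0.06454704] [-1.47644628 -1.55020619  8.1809464 ] [-0.13595409  0.23127419  0.00888948] 0.03058599192086682
```

View pics/w4.png

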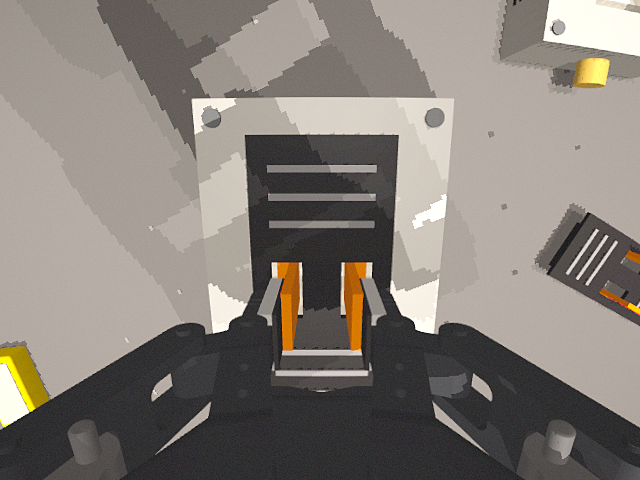

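Both tabs are fully in: the opening is 30.6 mm, and 31 mm counts as full squeeze. Now I'll lift straight up, slowly at first.

>>> move_arm --pt "0 0 -1 0" --pt "0 0 -2 0" --pt "0 0 -4 0" --pt "0 0 -7 0" --pt "0 0 -10 0" --pt "0 0 -14 0" --pt "0 0 -18 0" --pt "0 0 -22 0" --pt "0 0 -26 0" --pt "0 0 -31 0" --pt "0 0 -36 0" --pt "0 0 -42 0" --pt "0 0 -48 0" --pt "0 0 -54 0" --pt "0 0 -60 0" --pt "0 0 -60 0"

```text
time_s: 8.05
position: [0.5156, 0.2475, 0.1248]
tool_rot: [[-0.928, 0.372, 0.002], [0.372, 0.928, 0.0], [-0.001, 0.001, -1.0]]
ft_force: [-0.5, 0.4, -1.4]
grip_width: 0.0305
```

```bash
python3 - <<'E'
from h import *
o=env.observe();print(o['time_s'],o['position'],o['ft_force'],o['wrist_torque'],o['grip_width'])
im=env.get_image('side');cv2.imwrite('pics/s5.png',cv2.resize(im[80:330,180:500],None,fx=2.3,fy=2.3)[:,:,::-1])
E
```

```text
8.05 [0.51561362 0.24749323 0.12477606] [-0.45547569  0.37948598 -1.44828559] [ 0.01510505 -0.00888098  0.03619686] 0.030534384149443313
```

View pics/s5.png

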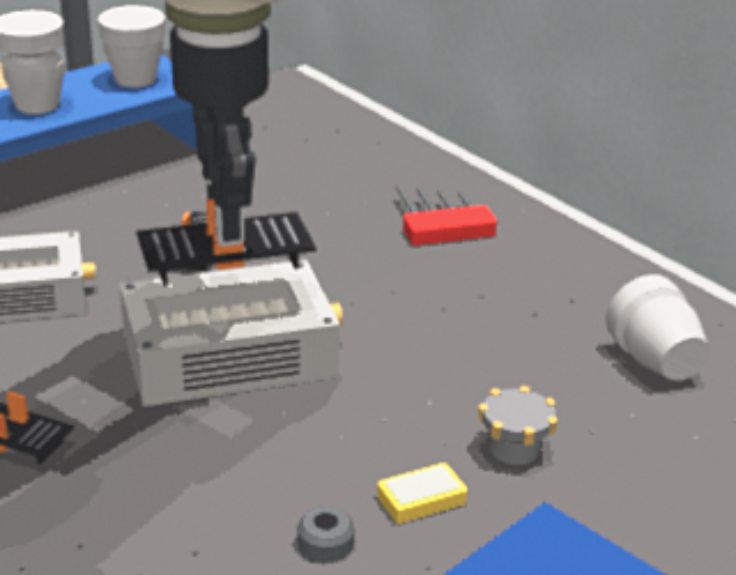

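The cover hangs level and free of the housing. Its origin is 10.5 mm above the TCP. I'll raise it 35 mm and carry it to the mat centre (0.511, -0.153).

>>> move_arm --pt "0 0 -6 0" --pt "0 0 -14 0" --pt "-1 -3 -22 0" --pt "-4 -10 -29 0" --pt "-9 -22 -33 0" --pt "-15 -39 -35 0" --pt "-23 -60 -35 0" --pt "-33 -84 -35 0" --pt "-43 -110 -35 0" --pt "-53 -136 -35 0" --pt "-63 -162 -35 0" --pt "-73 -188 -35 0" --pt "-83 -214 -35 0" --pt "-93 -240 -35 0" --pt "-103 -266 -35 0" --pt "-113 -290 -35 0" --pt "-121 -312 -35 0" --pt "-128 -330 -35 0" --pt "-134 -345 -35 0" --pt "-139 -357 -35 0"

```text
time_s: 10.1
position: [0.5112, -0.1372, 0.1589]
tool_rot: [[-0.928, 0.373, -0.0], [0.373, 0.928, -0.0], [-0.0, -0.0, -1.0]]
ft_force: [0.3, 0.2, -0.4]
grip_width: 0.0305
```

>>> move_arm --pt "-3 -9 0 0" --pt "-5 -14 0 0" --pt "-6 -16 0 0" --pt "-6 -16 0 0" --pt "-6 -16 0 0" --pt "-6 -16 0 0"

```text
time_s: 10.7
position: [0.5112, -0.1523, 0.1589]
tool_rot: [[-0.929, 0.371, -0.0], [0.371, 0.929, 0.0], [0.0, 0.0, -1.0]]
ft_force: [0.4, -0.5, -1.5]
grip_width: 0.0304
```

```bash
python3 - <<'E'
from h import *
o=env.observe();print(o['time_s'],o['position'],o['ft_force'],o['wrist_torque'],o['grip_width'])
for n in('side','scene'):
    im=env.get_image(n);cv2.imwrite(f'pics/{n}6.png',im[:,:,::-1])
E
```

```text
10.7 [ 0.51124081 -0.1523104   0.15885998] [ 0.40170905 -0.5223209  -1.54104411] [-0.02564651  0.03633697 -0.02239412] 0.030351533902320108
```

View pics/side6.png

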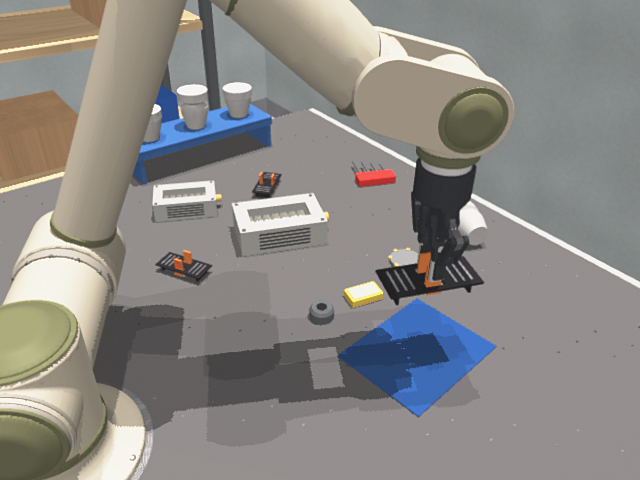

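View pics/scene6.png

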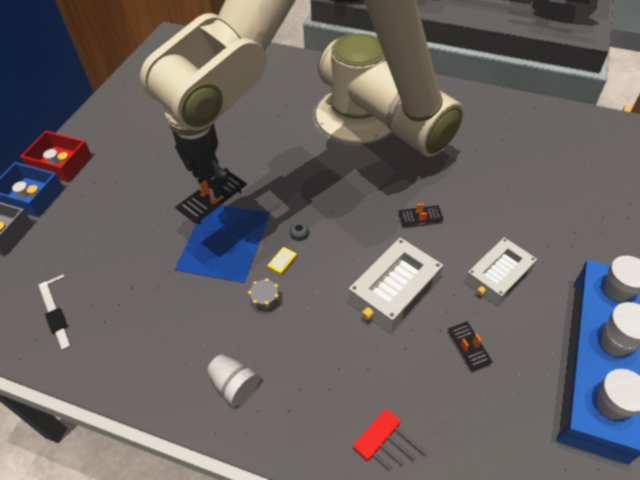

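Both views show the cover level above the mat, with its shadow on the mat and the tooling where it was. Next I lower it to just above contact.

>>> move_arm --pt "0 0 5 0" --pt "0 0 15 0" --pt "0 0 30 0" --pt "0 0 46 0" --pt "0 0 62 0" --pt "0 0 78 0" --pt "0 0 91 0" --pt "0 0 102 0" --pt "0 0 111 0" --pt "0 0 117 0" --pt "0 0 121 0" --pt "0 0 123 0" --pt "0 0 124 0" --pt "0 0 124 0" --pt "0 0 124 0"

```text
time_s: 12.3
position: [0.5114, -0.1528, 0.0351]
tool_rot: [[-0.928, 0.372, 0.001], [0.372, 0.928, -0.0], [-0.001, -0.0, -1.0]]
ft_force: [-0.2, -0.1, -1.4]
grip_width: 0.0308
```

>>> move_arm --pt "0 0 0.5 0" --pt "0 0 1 0" --pt "0 0 1.5 0" --pt "0 0 2 0" --pt "0 0 2 0" --pt "0 0 2 0"

```text
time_s: 12.9
position: [0.5112, -0.1528, 0.0328]
tool_rot: [[-0.928, 0.372, -0.0], [0.372, 0.928, 0.0], [0.0, -0.0, -1.0]]
ft_force: [-1.3, 1.7, -1.4]
grip_width: 0.0304
```

```bash
python3 - <<'E'
from h import *
o=env.observe();print(o['time_s'],o['position'],o['ft_force'],o['wrist_torque'],o['grip_width'])
im=env.get_image('side');cv2.imwrite('pics/s7.png',cv2.resize(im[200:440,280:540],None,fx=2.4,fy=2.4)[:,:,::-1])
E
```

```text
12.9 [ 0.51121279 -0.15278771  0.03280623] [-1.25457566  1.74067584 -1.37515681] [-0.0133252   0.02222811 -0.01493085] 0.030438821273843782
```

View pics/s7.png

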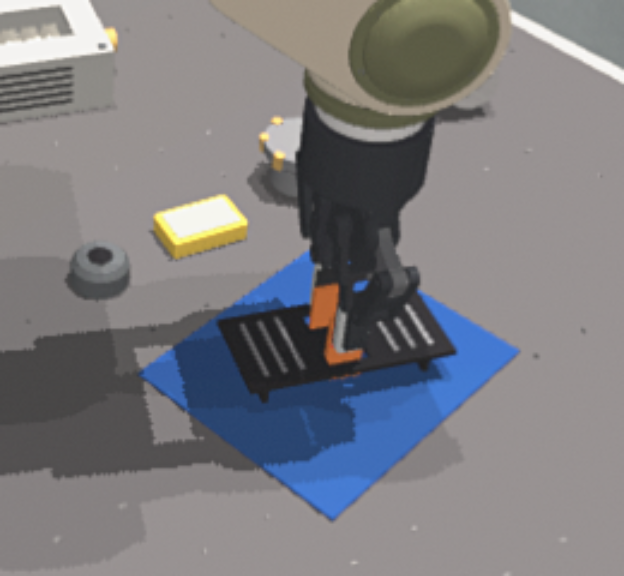

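>>> move_arm --pt "0 0 0.5 0" --pt "0 0 1 0" --pt "0 0 1 0"

```text
time_s: 13.25
position: [0.5113, -0.1528, 0.0326]
tool_rot: [[-0.928, 0.372, 0.001], [0.372, 0.928, -0.0], [-0.001, -0.0, -1.0]]
ft_force: [-2.1, 0.9, 7.3]
grip_width: 0.0306
```

The feet are bearing on the mat at 7 N. I'll release in stages.

>>> move_arm --pt "0 0 0 0" --pt "0 0 0 0" --pt "0 0 0 0" --grip 0.55

```text
time_s: 13.55
position: [0.5112, -0.1528, 0.0317]
tool_rot: [[-0.928, 0.372, -0.0], [0.372, 0.928, 0.0], [0.0, 0.0, -1.0]]
ft_force: [-1.3, -1.3, 1.0]
grip_width: 0.0384
```

>>> move_arm --pt "0 0 0 0" --pt "0 0 0 0" --pt "0 0 0 0" --grip 0.45

```text
time_s: 13.85
position: [0.5113, -0.1528, 0.0318]
tool_rot: [[-0.928, 0.372, 0.0], [0.372, 0.928, -0.0], [-0.0, -0.0, -1.0]]
ft_force: [0.8, 0.3, 0.1]
grip_width: 0.0469
```

>>> move_arm --pt "0 0 0 0" --pt "0 0 0 0" --pt "0 0 0 0" --pt "0 0 0 0" --grip 0.25

```text
time_s: 14.25
position: [0.5112, -0.1528, 0.0318]
tool_rot: [[-0.928, 0.372, 0.0], [0.372, 0.928, -0.0], [-0.0, -0.0, -1.0]]
ft_force: [-0.6, -0.1, 0.4]
grip_width: 0.0637
```

>>> move_arm --pt "0 0 -3 0" --pt "0 0 -8 0" --pt "0 0 -16 0" --pt "0 0 -28 0" --pt "0 0 -44 0" --pt "0 0 -62 0" --pt "0 0 -82 0" --pt "0 0 -102 0" --pt "0 0 -118 0" --pt "-8 0 -130 0" --pt "-22 0 -140 0" --pt "-38 0 -145 0" --pt "-50 0 -145 0" --pt "-56 0 -145 0" --pt "-56 0 -145 0" --pt "-56 0 -145 0"

```text
time_s: 15.85
position: [0.5628, -0.1734, 0.177]
tool_rot: [[-0.928, 0.372, -0.0], [0.372, 0.928, 0.0], [0.0, 0.0, -1.0]]
ft_force: [0.2, -0.9, 1.0]
grip_width: 0.0642
```

```bash
python3 - <<'E'
from h import *
o=env.observe();print(o['time_s'],o['position'],o['ft_force'],o['grip_width'])
for n in('side','wrist','scene'):
    im=env.get_image(n);cv2.imwrite(f'pics/{n}8.png',im[:,:,::-1])
t={n:env.tip_of(n,'cover') for n in('side','scene')}
for n in t: print(n,[(np.round(d['point'][::-1],1),round(d['conf'],2)) for d in t[n]])
for x in('face_mill','collet_nut','insert_box'):
    a=env.tip_of('scene',x);b=env.tip_of('side',x)
    if a and b: print(x,tri([('scene',a[0]['point'][::-1]),('side',b[0]['point'][::-1])]))
E
```

```text
15.85 [ 0.56275429 -0.17335361  0.17696128] [ 0.18074328 -0.90082281  1.04750894] 0.06420308975284628
side [(array([267.6, 179. ]), 0.87), (array([420.5, 333.4]), 0.78), (array([182.8, 263.2]), 0.6)]
scene [(array([221. , 229.3]), 0.86), (array([468.2, 338.9]), 0.85)]
face_mill (array([0.63117424, 0.00092772, 0.00732579]), [np.float64(0.002771684086992598), np.float64(0.0027716840869925347)])
collet_nut (array([ 4.36522525e-01,  6.75919305e-03, -2.97388781e-04]), [np.float64(0.0033180810356593714), np.float64(0.0033180810356594455)])
insert_box (array([ 0.52937403, -0.0012392 ,  0.00081103]), [np.float64(0.0007795362850200441), np.float64(0.000779536285019874)])
```

View pics/side8.png

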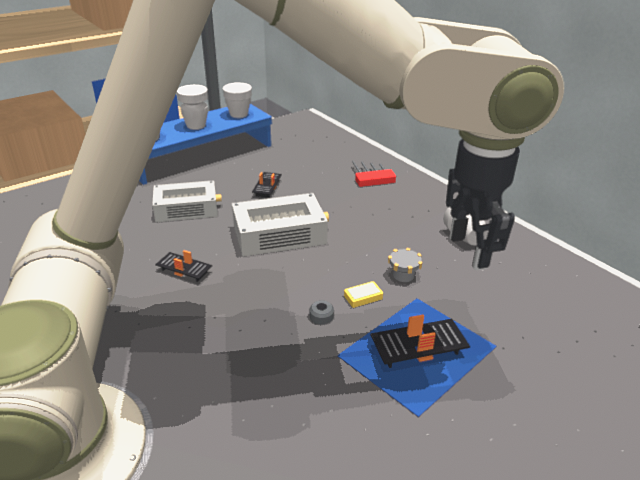

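View pics/wrist8.png

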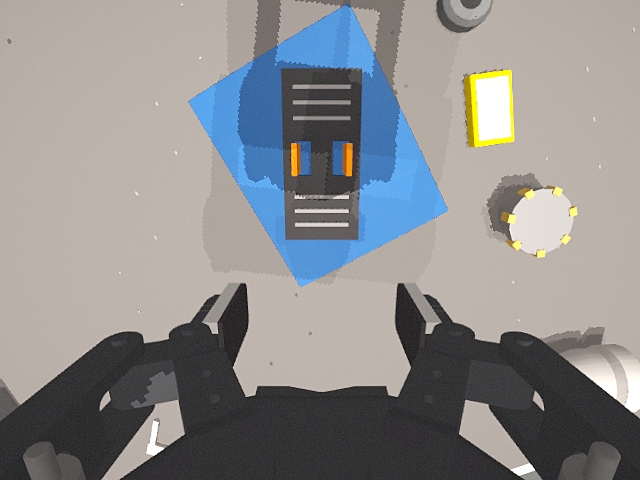

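The cover stands level on its feet, centred on the mat: side (420,340), wrist (322,155). The tabs are sprung apart, and the tooling looks unmoved in the picture (within network scatter). The gripper is clear.

```bash
python3 - <<'E'
from h import *
print(tri([('scene',(221.,229.3)),('side',(420.5,333.4))]))
p=env.observe();p=(p['position'],p['tool_rot'])
print('tab outer gap',[onz('wrist',q,.057,p)[:2] for q in((291,160),(352,160))])
env.close_job()
E
```

```text
(array([ 0.51138404, -0.15375883,  0.03904156]), [np.float64(0.00012224189196115227), np.float64(0.00012224189196120047)])
tab outer gap [array([ 0.50336506, -0.17442121]), array([ 0.5202718 , -0.13231068])]
the job is handed in; nothing more can be done
```

The cover is off the housing and standing on its feet on the blue mat, and I handed the job in at about 17 s. The interface gives no verdict, so the results below are my own last checks.

I squeezed both tabs at the 20 N grip setting until the opening read 30.6 mm. I lifted straight up 60 mm, carried the cover across, set it down with about 7 N on its feet, released in stages and backed the arm off.

- **Position:** the cover's origin measured (0.511, -0.154, 0.039) m. That puts it within about 2 mm of the mat's centre. The expected height is 0.043 m, so the reading is 4 mm low, but it is inside the allowed 0.035 to 0.049 m.
- **Tabs:** the gap between the outer faces measured about 45 mm, which means they have sprung back.
- **Level and clear:** the pictures show the cover level and the gripper touching nothing.
- **Tooling:** the networks put the face mill about 7 mm and the insert box about 6 mm from where they were before. The collet nut shifted about 2 mm. The arm never went near them and they look unmoved in the pictures, so I take this as detector scatter.

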